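# Clamp the wooden box for drilling at the customs search bench

### The job

The traveller's wooden box is to be drilled for a look inside, so load it in the bench screw clamp: slide it straight back along the bed until its far end is flush against the stop rail. Then turn the T-bar clockwise to run the screw down until the pad meets the lid, whole pad on the lid, and snug it about another third of a turn: firm, never so hard that the box is crushed. Do not shift the torch and the jar beside the clamp, and leave the T-bar free.

Things in the scene. Friction and masses are not known exactly. Their poses are not given: they have to be found in the camera images.
- clamp: Bench screw clamp fixed to the table: steel bed plate (x -200 to +110 mm, y +-80 mm, top at z 12 mm) under a grey cast C-frame with its throat towards the robot. Origin: table level, under the screw's axis; x points from the mouth back to the spine, y left. Spine at x 78 to 107 mm; overhead arm and 42 mm round boss on the screw's axis fill z 132 to 180 mm, x -21 to +107. Only screw and T-bar stand higher.
- stop_face (a point): Middle of the stop rail's flat front face, at clamp x = +60 mm. The rail stands across the bed, 130 mm long, from the bed up to z = 42 mm.
- keepsake: The work: a loose wooden box, flat lid shut for good, 150 mm long (x) x 80 wide (y) x 60 tall, 0.4 to 0.9 kg. Origin: centre of its underside. Starts on the bed before the throat, roughly in line, 50 to 75 mm short of the stop, a little askew. Flush on the stop its origin is at clamp x = -15 mm, its far half under the pad, its lid 72 mm above the table. Slides with a few N and squares itself up on the rail.
- near_end (a point): Middle of the box's near end face (80 x 60 mm), 75 mm from its origin and 30 mm above the bed: the place to push. It ends 90 mm in front of the screw's axis, with the T-bar overhead reaching up to 58 mm out: a hand that leans back towards the robot by some 15 degrees passes well clear of the bar.
- bar_hub (a point): Point on the screw's axis at the middle height of the T-bar, 236 to 248 mm above the table at the start; it sinks 6 mm with every turn and is about 218 mm when snug. The screw head round it is 26 mm across, from 16 mm below to 14 mm above this point.
- bar_end_a (a point): Centre of one ball end (16 mm across) of the T-bar, 50 mm from the hub; the other end lies opposite. The bar is a level round steel bar, 10 mm thick, fixed in the screw head, both halves alike: either can be pushed round by closed fingers reaching down beside it about 38 mm from the axis, or gripped.
- tbar (a joint): Turn of screw and T-bar, rad, growing clockwise seen from above, which lowers the pad 6 mm a turn; many turns. At 0 bar_end_a points along clamp +x and the pad face is 100 mm above the table; starts at 0 to 12.5. Stays where left, also when tight. Turns freely at 0.04 N m (1 N at 38 mm from the axis); once the pad is on the lid about 0.13 N m (3.4 N) more for each 45 N of squeeze.
- pad_face (a point): Centre of the underside of the clamp's pad, on the screw's axis: the part that meets the lid.
- pad: The pad: a round steel disc 36 mm across, 7 mm thick, on the screw's end; turns with it and slips round on the lid without moving the box. A stiff spring behind it gives 1 mm for each 45 N: a third of a turn past touching squeezes with about 90 N (some 8 N of push at 38 mm), a whole turn with 270 N (over 20 N of push). Origin: on the screw's axis 56 mm above the face.
- torch: Bystander: a black hand torch standing on its lens, 38 mm across and 140 mm tall, left of the clamp. Origin: centre of its underside.
- jar: Bystander: an amber glass jar with a black lid, 60 mm across and 85 mm tall, right of the clamp. Origin: centre of its underside.
Mind the look-alikes: they are no part of the job. There is more than one size of the keepsake; the one meant has the size given above.

How it is judged (in metres and radians):
On the way, in this order (a step that is already met when the one before it is completed fails the run):
1. the box is flush against the stop rail while the pad is still clear of it (x of keepsake in the frame of clamp above -0.02 m and angle between the x axis of keepsake and the x axis of clamp, either way round below 0.06 rad and contact force between pad and keepsake below 1 N), for 0.2 s.
2. the pad bears on the lid, snug (contact force between pad and keepsake above 40 N), for 0.2 s.
At the end, for the whole second after the job is handed in: The box is flush on the stop rail (within 5 mm and 0.06 rad), within 22 mm of the clamp's centre line, and at rest; the pad squeezes its lid with 40 to 250 N; the T-bar stands still. Never more than 250 N; torch and jar not shifted by over 30 mm (x of keepsake in the frame of clamp above -0.02 m and angle between the x axis of keepsake and the x axis of clamp, either way round below 0.06 rad and y of keepsake in the frame of clamp between -0.022 and 0.022 m and contact force between pad and keepsake between 40 and 250 N and linear speed of keepsake below 0.01 m/s and velocity of joint tbar between -0.1 and 0.1 rad/s); the robot touches nothing.
It fails at once if the box was crushed: the pad pressed on it with more than 250 N (contact force between pad and keepsake above 250 N).
It fails at once if the torch beside the clamp was shifted by more than 30 mm (distance of torch from where it was at the start of the episode above 0.03 m).
It fails at once if the jar beside the clamp was shifted by more than 30 mm (distance of jar from where it was at the start of the episode above 0.03 m).
It also fails if it takes over 72 s, if anything falls off the work surface, if the arm or the gripper's body presses on something with over 40 N, if the wrist force passes 120 N, or if a joint passes its speed limit or range.

### The arm

A 6-joint arm with a two-finger parallel gripper is mounted at the origin on the work surface. World frame = base frame: x ahead of the robot, y to its left, z up, the work surface at z = 0. Lengths are in mm, angles in rad, forces in N, time in s.
With the tool pointing down it reaches from about 275 to 750 mm from the base axis. Payload 10.2 kg.
Tool frame: the origin (TCP) lies midway between the tips of the shut fingers; the grasp point (between the pads) lies 19 mm behind it (ctrl.pinch_z is the distance from the TCP to the grasp point, in mm); x points along the fingers, z is the direction in which the jaws open and shut, and the axes are right-handed (so a half turn about x gives the same grasp; the last joint's range is limited). The gripper opens to 85 mm and grips with 20 to 120 N. Pads are 22 mm wide; open, the fingers measure 114 mm over their backs; the gripper's body (76 mm by 85 mm) begins 54 mm behind the grasp point. The pads swing forward as they close: fully open they stand 13 mm farther back than shut.
Start: joints at [-1.552, 0.313, 1.498, -0, 1.331, -0.223], TCP at [125.698, -509.736, 192.494] pointing down, gripper open.
Joint ranges: [-2.94, 2.94], [-0.97, 2.17], [0.19, 2.56], [-1.23, 4.37], [0.02, 3.11], [-2.88, 2.88]. Speed limits (rad/s): [2.39, 2.39, 3.01, 3.14, 3.14, 3.14].

### API

Orientations are given as a unit quaternion [w, x, y, z].
In Python, from rig import ctrl, capture, workorder, nets gives the robot as it stands. The module is installed in compiled form; this text tells all that it offers.
- The arm moves only by the tool send_rows, never from a script. Its argument "rows" is text: rows parted by semicolons, each of 5 numbers parted by spaces: the opening, from 0 (shut) to 1 (fully open), then the shift along the tool's x, y, z in cm, then the turn about the tool's x in units of 5 degrees (1.0 is 5 degrees). In form: grip x y z yaw; .... A call has 1 to 12 rows; each row is the pose to reach, as a shift and turn from the pose commanded when the call began, along the tool's axes at that moment; what a row does not reach only later rows make up. A row lasts 1/10 s, in which the tool goes at most 50 mm and 8.59 degrees, less where a joint would pass 70% of its speed; a pose out of reach is approached as far as the arm can. A call with a gripper value outside its range is refused whole. The fingers move at their own pace and stop on an object; "grip_force" is the grip in N (left out, the last holds). Time passes only in rows, so rows that repeat a pose let the fingers close. It gives the time, the measured TCP pose, the force and the opening at its end, in the units of the state.
- ctrl.sense(): the state, without advancing time (a new reading comes with each control period).
- capture(name): name is "side" or "top" or "wrist"; returns a dict with "pixels" (384x512x3 uint8, red, green, blue), "intrinsics" (3x3 intrinsics, pixels), "dist" ([k1, k2, p1, p2, k3] as OpenCV has them; the pictures are not rectified), "view" (4x4, takes a point from world to camera coordinates); the wrist camera has in their place "mount" (4x4, takes a point from camera to tool coordinates, whose origin is the TCP and whose axes are the tool frame's). Camera axes: x right, y down, z forward; pixel columns grow to the right and rows downward; lengths in mm; the calibration is good to about 2 mm. A picture is of the moment at which its call begins: read the wrist's pose just before it. There is no depth.
- workorder.finish_job(): hands the job in, once; it reports no verdict.
Trained networks look in a picture, given as the dict that the camera call returned (one of the last four; its "shot" number tells which), for a name from the list of things; names that differ only in an ending like _2 or _b are one class to them, and where a whole thing is asked for, a point or a joint stands for the part that bears it (a point fixed in the world has none). Each returns a list of dicts, best first, with "confidence" (0 to 1); they miss things now and then, are a little off and sometimes report something else, mostly with a low value. They report only what shows in the picture. A call takes as long as a camera call. They do not tell look-alikes from the thing itself.
- nets.boxes_of(picture, target): "location" ([x, y, z] in mm, in world coordinates, good to about 4 mm: the middle of the surface that is visible of it).
- nets.spot_point(picture, target): "location" ([x, y, z] in mm, in world coordinates, good to about 4 mm: a listed point, or the origin of a listed thing).
The state is a dict: "time_s": time; "joints": joint angles; "dq": joint speeds; "tau": joint torques, N m; "eef_pos": TCP position; "ee_rot": TCP orientation; "force": force on the tool from outside, world axes, zero at the start; "wrist_torque": the same for the moment, N m; "grip_width": opening from 0.0 (shut) to 1.0 (fully open).
Only numpy, scipy, OpenCV 4.12 (cv2) and the standard library are available. Lean on these libraries where they do the work, as an engineer would, in place of code of your own. Each camera call takes 0.05 s, during which the arm holds its last target.

## Working session

There is one attempt and no reset: what is moved stays moved. The work goes in short steps, Python scripts to look and compute and a tool call to move; the robot and the scene stay as the last step left them, time stands still between calls to the robot, and variables do not carry over. Pictures are saved under pics/ and viewed, and the job is handed in when it is done.

Besides the shell and the picture viewer there is one more tool, called after "Call:" by a JSON object that holds its "api" and its "payload", one argument or row to a line. send_rows: Moves the arm, as the interface text tells. Its arguments: {"type":"object","properties":{"rows":{"type":"string"},"grip_force":{"type":"number"}},"required":["rows"]}

```bash
mkdir -p pics
cat > h.py <<'E'
import numpy as np, cv2
from rig import ctrl, capture, workorder, nets
def save(p,name,scale=1,crop=None):
    im=p["pixels"][:,:,::-1]
    if crop: im=im[crop[1]:crop[3],crop[0]:crop[2]]
    if scale!=1: im=cv2.resize(im,None,fx=scale,fy=scale,interpolation=cv2.INTER_CUBIC)
    cv2.imwrite("pics/"+name+".png",im)
def proj(p,X):
    V=p["view"]; r,_=cv2.Rodrigues(V[:3,:3].copy())
    return cv2.projectPoints(np.array(X,float).reshape(-1,1,3),r,V[:3,3].copy(),p["intrinsics"],np.array(p["dist"]))[0].reshape(-1,2)
def ray(p,uv):
    V=np.array(p["view"]); n=cv2.undistortPoints(np.array(uv,float).reshape(-1,1,2),p["intrinsics"],np.array(p["dist"])).reshape(-1,2)
    d=np.c_[n,np.ones(len(n))]@V[:3,:3]; o=-V[:3,:3].T@V[:3,3]
    return o,d
def onz(p,uv,z):
    o,d=ray(p,uv); return o+d*((z-o[2])/d[:,2])[:,None]
E
python3 - <<'E'
from h import *
np.set_printoptions(precision=1,suppress=True)
print(ctrl.sense())
for c in ["side","top"]:
    p=capture(c); save(p,c+"0",1.5)
    print(c,"campos",-np.array(p["view"])[:3,:3].T@np.array(p["view"])[:3,3])
    for t in ["clamp","stop_face","keepsake","near_end","bar_hub","bar_end_a","pad_face","torch","jar"]:
        print(t,[(np.round(r["location"]),round(r["confidence"],2)) for r in nets.spot_point(p,t)][:4])
E
```

```text
{'time_s': 0.0, 'joints': array([-1.6,  0.3,  1.5,  0. ,  1.3, -0.2]), 'dq': array([-0.,  0., -0.,  0.,  0.,  0.]), 'tau': array([  0. , -41.2, -26. ,  -0. ,   0. ,   0. ]), 'eef_pos': array([ 125.7, -509.4,  191.9]), 'ee_rot': array([ 0.6,  0.4,  0.6, -0.4]), 'force': array([-0. , -0.1,  0.2]), 'wrist_torque': array([ 0., -0., -0.]), 'grip_width': 0.9989302630372817}
side campos [141.4 528.  555.4]
clamp [(array([647., -12.,   1.]), 0.81), (array([564., -43.,  11.]), 0.54)]
stop_face [(array([707.,   2.,  26.]), 0.85)]
keepsake [(array([562., -39.,  11.]), 0.96), (array([ 521., -239.,    1.]), 0.77), (array([340., -46.,  -5.]), 0.7)]
near_end [(array([492., -55.,  40.]), 0.93), (array([ 568., -251.,   20.]), 0.81), (array([357.,   6.,  23.]), 0.62)]
bar_hub [(array([650., -14., 241.]), 0.59)]
bar_end_a [(array([700.,  -5., 243.]), 0.69)]
pad_face [(array([709.,   4.,  28.]), 0.68), (array([646.,  -8.,  91.]), 0.65), (array([649., -10.,   1.]), 0.52)]
torch [(array([613., 123.,   1.]), 0.88), (array([564., -40.,  14.]), 0.66), (array([646., -10.,   4.]), 0.41)]
jar [(array([492., -52.,  40.]), 0.61)]
top campos [ 463.7   54.6 1132. ]
clamp [(array([650., -10.,  -0.]), 0.85)]
stop_face [(array([707.,   1.,  27.]), 0.72), (array([647., -10.,   2.]), 0.64)]
keepsake [(array([567., -41.,  12.]), 0.85), (array([344., -39.,  -1.]), 0.63)]
near_end [(array([356.,  10.,  20.]), 0.87), (array([ 574., -254.,   24.]), 0.64), (array([492., -55.,  41.]), 0.61)]
bar_hub []
bar_end_a [(array([701.,  -8., 240.]), 0.79), (array([ 660., -158.,   -6.]), 0.73), (array([647., -10., 245.]), 0.19)]
pad_face [(array([651., -13.,  93.]), 0.35)]
torch [(array([613., 122.,  -4.]), 0.54)]
jar [(array([ 660., -158.,   -1.]), 0.73)]
```

View pics/side0.png

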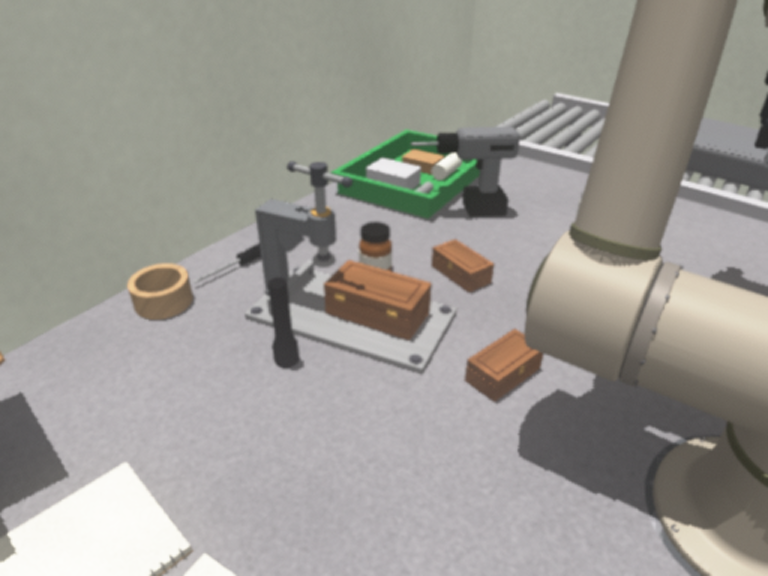

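View pics/top0.png

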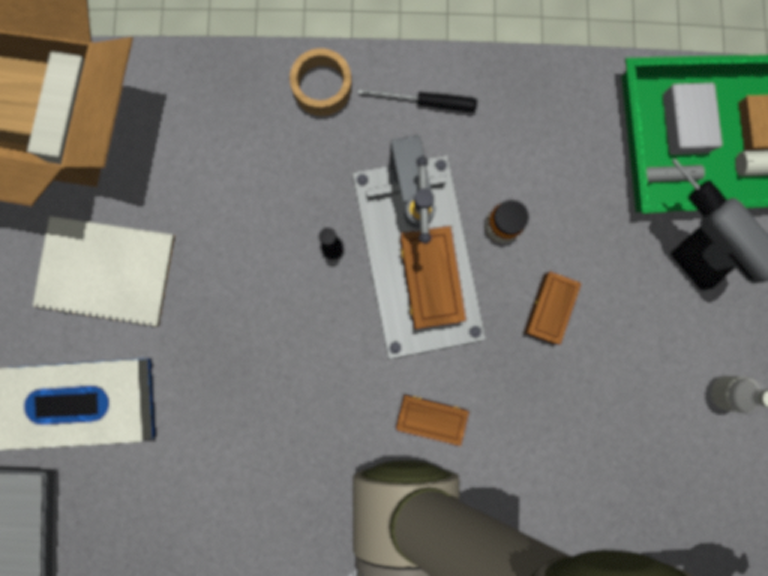

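Run:
```python
from h import *
p=capture("top"); save(p,"top1",5,(225,85,335,245)) 
print(p["pixels"].shape)
```

```text
(384, 512, 3)
```

View pics/top1.png

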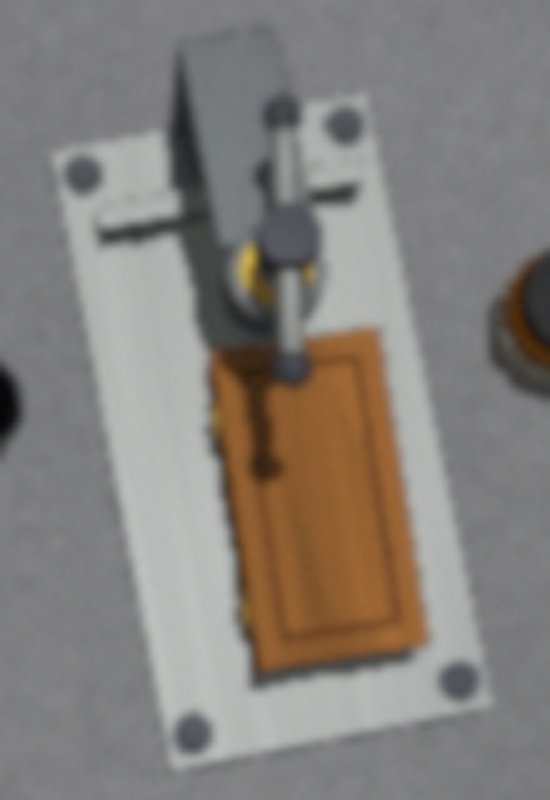

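The three candidates (in 1.5x top-view pixels) are at (433,278) on the bed, (553,308) to the right and (433,420) in front. Only the one on the bed is about 150x80 mm, and the crop shows it as the large one. I'll measure it to be sure.

Run:
```python
from h import *
np.set_printoptions(precision=1,suppress=True)
p=capture("top")
o=np.array([225,85])
C=lambda l: np.array(l,float)/5+o-0.4
bed=onz(p,C([(53,155),(368,95),(492,705),(177,768)]),12)
box=onz(p,C([(213,350),(380,330),(428,640),(258,675)]),72)
print("bed",bed,bed.mean(0)); 
a=(bed[0]+bed[1])/2-(bed[2]+bed[3])/2; print("bedyaw",np.arctan2(a[1],a[0]), np.linalg.norm(a), np.arctan2(*( (bed[3]-bed[2])+(bed[0]-bed[1]))[[0,1]]*[-1,1]))
y=np.arctan2(a[1],a[0]); ex=np.array([np.cos(y),np.sin(y)])
print("clamp origin", bed.mean(0)[:2]+45*ex)
b=(box[0]+box[1])/2-(box[2]+box[3])/2
print("box",box,box.mean(0),"yaw",np.arctan2(b[1],b[0]),np.linalg.norm(b),np.linalg.norm(box[0]-box[1]),np.linalg.norm(box[3]-box[2]))
hub=onz(p,C([(282,110),(292,368),(289,236)]),240); print("bar",hub)
print(onz(p,C([(289,236)]),254))
```

```text
bed [[ 737.7   88.7   12. ]
 [ 771.5  -66.3   12. ]
 [ 471.7 -129.    12. ]
 [ 439.1   23.    12. ]] [605.  -20.9  12. ]
bedyaw 0.2112222562581987 305.98642812050156 0.21275847419397476
clamp origin [649.  -11.5]
box [[632.8  11.1  72. ]
 [643.7 -66.2  72. ]
 [500.6 -89.4  72. ]
 [483.3 -11.6  72. ]] [565.1 -39.   72. ] yaw 0.1559085995940183 148.0552146215928 78.04458046501199 79.70276196925309
bar [[702.   -7.8 240. ]
 [599.5 -12.8 240. ]
 [651.6 -11.1 240. ]]
[[648.7 -10.1 254. ]]
```

```bash
cat >> h.py <<'E'
from scipy.spatial.transform import Rotation as Ro
np.set_printoptions(precision=2,suppress=True,linewidth=150)
O=np.array([649.3,-10.8]); YAW=0.211
def c2w(x,y,z): 
    c,s=np.cos(YAW),np.sin(YAW); return np.array([O[0]+c*x-s*y,O[1]+s*x+c*y,z])
def w2c(P):
    c,s=np.cos(YAW),np.sin(YAW); d=np.array(P)[:2]-O; return np.array([c*d[0]+s*d[1],-s*d[0]+c*d[1],P[2]])
def tool():
    s=ctrl.sense(); q=s["ee_rot"]; return s,Ro.from_quat([q[1],q[2],q[3],q[0]]).as_matrix()
def rows(targets,R,p0,yaw=0,grip=0):
    return "; ".join("%g %.1f %.1f %.1f %g"%(grip,*(R.T@(np.array(t)-p0)/10),yaw) for t in targets)
E
python3 - <<'E'
from h import *
s,R=tool(); print(R, s["eef_pos"])
zt=R[:,2]; print("tool z heading",np.degrees(np.arctan2(zt[1],zt[0])),"clamp y heading",90+np.degrees(YAW))
for z in (290,):
  print(R.T@(c2w(-90,-40,z)-s["eef_pos"])/10)
p=capture("side"); print(nets.spot_point(p,"bar_hub")[:1],nets.spot_point(p,"bar_end_a")[:2]); save(p,"side1",5,(150,90,270,210))
E
```

```text
[[-0.    0.97  0.24]
 [-0.    0.24 -0.97]
 [-1.   -0.    0.  ]] [ 125.7  -509.77  192.49]
tool z heading -76.14631779709305 clamp y heading 102.08940947726038
[ -9.75  53.67 -32.19]
[{'location': [649.4, -11.4, 237.2], 'confidence': 0.74}] [{'location': [698.2, -8.2, 243.3], 'confidence': 0.96}, {'location': [649.6, -15.0, 241.4], 'confidence': 0.19}]
```

View pics/side1.png

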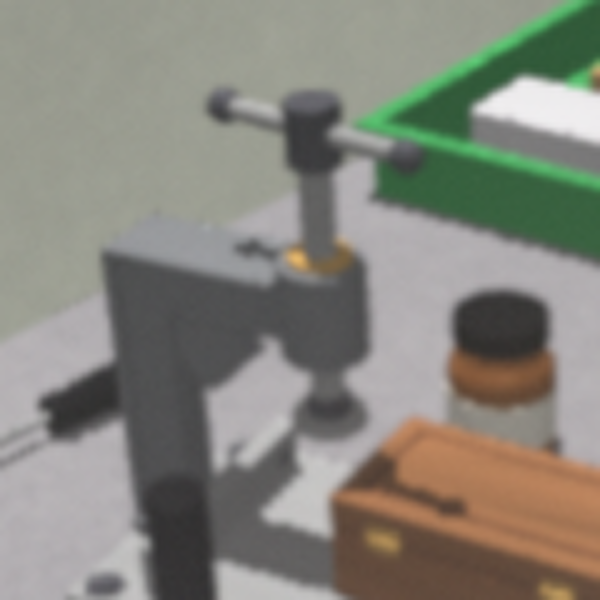

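Run:
```python
from h import *
s=capture("side"); t=capture("top")
def tri(us,ut):
    A=[];b=[]
    for p,u in((s,us),(t,ut)):
        o,d=ray(p,[u]); d=d[0]/np.linalg.norm(d[0]); M=np.eye(3)-np.outer(d,d); A.append(M); b.append(M@o)
    return np.linalg.lstsq(np.vstack(A),np.hstack(b),rcond=None)[0]
S=lambda x,y:(150+x/5-.4,90+y/5-.4); T=lambda x,y:(225+x/5-.4,85+y/5-.4)
a=tri(S(222,105),T(282,110)); b=tri(S(405,155),T(292,368)); print(a,b,(a+b)/2,np.arctan2(*(a-b)[[1,0]]))
```

```text
[700.87  -8.88 239.57] [598.68 -13.31 240.8 ] [649.77 -11.09 240.18] 0.043246417327518924
```

Call:
{"api": "send_rows", "payload": {
  "rows": "0 -4 5 -2 0; 0 -8 9 -5 0; 0 -10 13 -8 0; 0 -10 17 -11 0; 0 -10 21 -13.5 0.1; 0 -10 25.5 -16 0.2; 0 -10 30 -18.5 0.35; 0 -10 34.5 -21 0.35; 0 -10 39 -24 0.35; 0 -10 43.5 -27 0.35; 0 -10 48 -30 0.35; 0 -10 50.5 -32 0.35"
}}

```text
time_s: 2.55
eef_pos: [523.2, -96.5, 292.5]
ee_rot: [0.55, 0.444, 0.55, -0.444]
force: [0.0, -0.4, 0.6]
grip_width: 0.002
```

Run:
```python
from h import *
s,R=tool(); p=s["eef_pos"]; print(p,w2c(p),R, s["joints"])
T=[c2w(*a) for a in [(-60,-32,270),(-38,-24,235),(-38,-24,220),(-38,-18,220),(-38,-12,220),(-37,-4,220),(-36,4,220),(-34,12,220),(-31,19,220),(-27,26,220),(-22,32,220),(-16,38,220)]]
print(rows(T,R,p))
```

```text
[523.24 -96.52 292.55] [-141.22  -57.42  292.55] [[ 0.    0.98  0.21]
 [-0.    0.21 -0.98]
 [-1.    0.    0.  ]] [-0.4   0.28  1.28 -0.    1.58  0.96]
0 2.3 8.1 -2.5 0; 0 5.8 10.3 -3.3 0; 0 7.3 10.3 -3.3 0; 0 7.3 10.3 -3.9 0; 0 7.3 10.3 -4.5 0; 0 7.3 10.4 -5.3 0; 0 7.3 10.5 -6.1 0; 0 7.3 10.7 -6.9 0; 0 7.3 11.0 -7.6 0; 0 7.3 11.4 -8.3 0; 0 7.3 11.9 -8.9 0; 0 7.3 12.5 -9.5 0
```

Call:
{"api": "send_rows", "payload": {
  "rows": "0 0 4 -1.2 0; 0 2 8 -2.5 0; 0 4 10.3 -3.3 0; 0 6 10.3 -3.3 0; 0 7.3 10.3 -3.3 0; 0 7.3 10.3 -3.3 0"
}}

```text
time_s: 3.15
eef_pos: [615.2, -44.2, 217.4]
ee_rot: [0.549, 0.444, 0.551, -0.445]
force: [0.5, 0.4, 0.7]
grip_width: 0.002
```

Run:
```python
from h import *
s,R=tool(); print(w2c(s["eef_pos"]),s["force"])
p=capture("side"); save(p,"side2",5,(150,60,270,180))
```

```text
[-40.35 -25.48 217.43] [0.53 0.35 0.71]
```

View pics/side2.png

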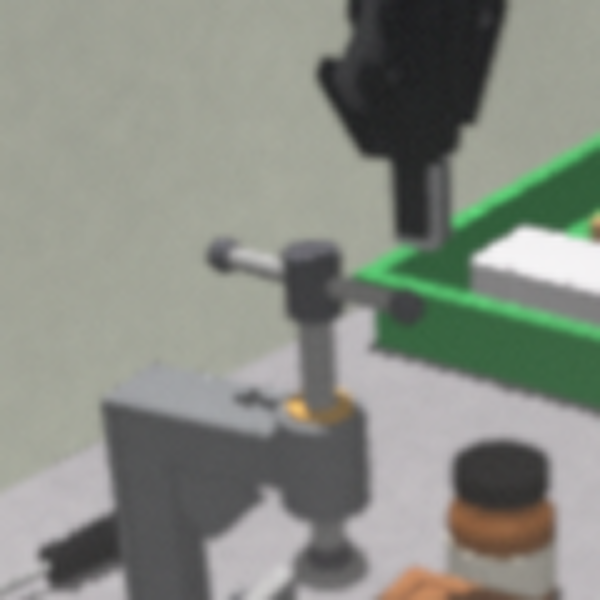

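Run:
```python
from h import *
p=capture("side"); s,R=tool(); print((proj(p,[s["eef_pos"],c2w(-38,6,240),[598.7,-13.3,240.8]])-[150,60]+.4)*5, s["eef_pos"])
```

```text
[[419.12 315.24]
 [379.72 299.83]
 [402.77 304.86]] [615.99 -44.61 220.11]
```

Run:
```python
from h import *
s,R=tool(); p=capture("side"); print(s["eef_pos"]); save(p,"side3",5,(150,60,270,180))
```

```text
[615.99 -44.61 220.11]
```

View pics/side3.png

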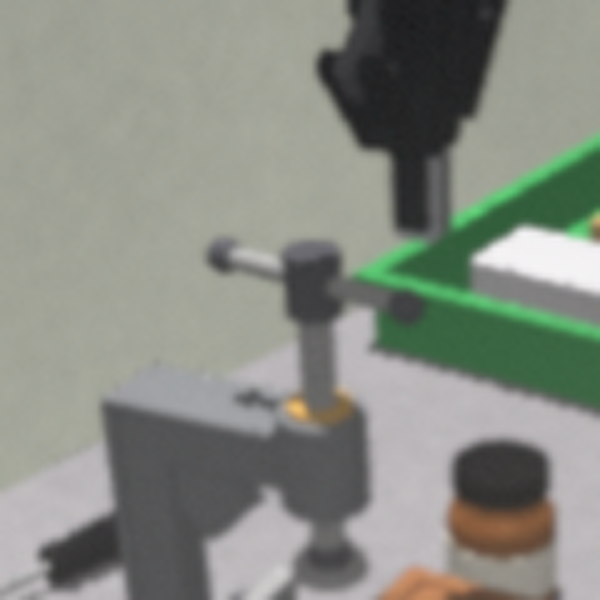

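Run:
```python
from h import *
s,R=tool(); p=capture("top"); print(proj(p,[s["eef_pos"],s["eef_pos"]+[0,0,100],[649.5,-11,240]])); save(p,"top3",3,(180,60,380,240)); p=capture("wrist"); save(p,"wr3",1.5); print(p["mount"]); print(s["force"],s["joints"])
```

```text
[[298.32 151.7 ]
 [304.5  142.52]
 [282.34 132.86]]
[[  -0.     -0.31    0.95 -181.16]
 [   0.     -0.95   -0.31   79.12]
 [   1.     -0.      0.     -0.32]
 [   0.      0.      0.      1.  ]]
[-0.51  0.24  0.98] [-0.26  0.51  1.14  0.    1.49  1.1 ]
```

View pics/top3.png

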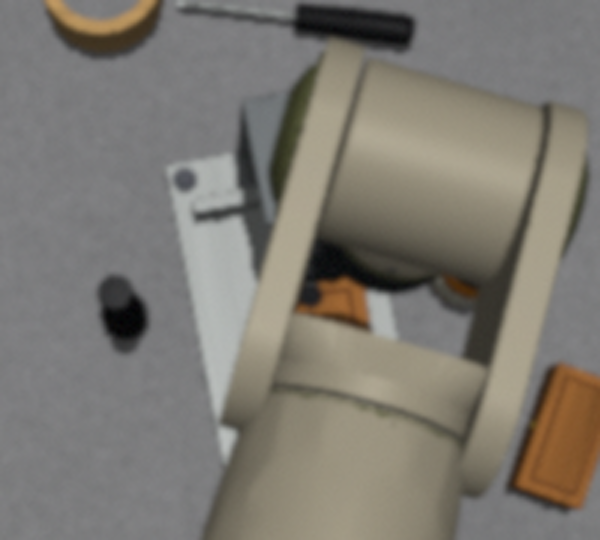

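View pics/wr3.png

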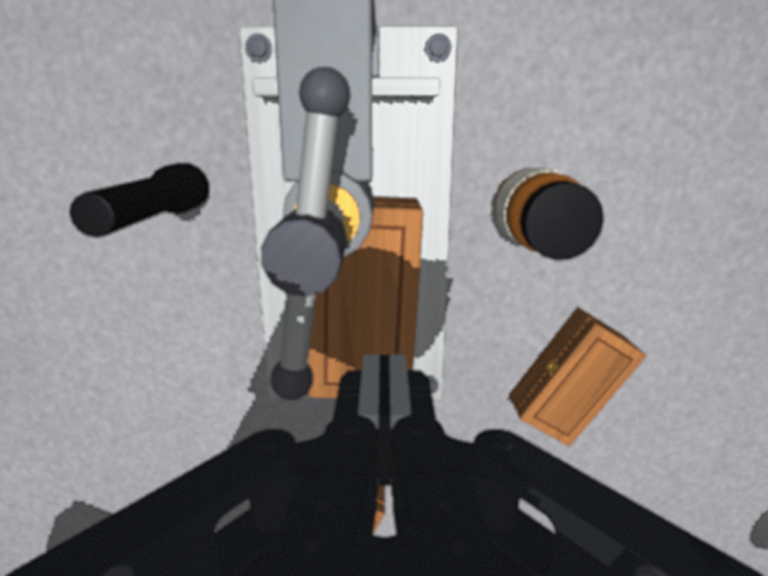

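```bash
cat >> h.py <<'E'
def wview(p,s,R):
    M=np.array(p["mount"]); T=np.eye(4); T[:3,:3]=R; T[:3,3]=s["eef_pos"]; p["view"]=np.linalg.inv(T@M); return p
E
python3 - <<'E'
from h import *
s,R=tool(); p=wview(capture("wrist"),s,R)
e=s["eef_pos"]
print(p["intrinsics"],p["dist"])
print("tcp,+20,+40up",proj(p,[e,e+[0,0,20],e+[0,0,40]])*1.5)
print("balls,hubtop",proj(p,[[700.9,-8.9,240],[598.7,-13.3,240],[649.8,-11,254]])*1.5)
print(proj(p,[bb for bb in [[737.7,88.7,12],[771.5,-66.3,12]]])*1.5)
q=capture("side")
print((proj(q,[e,e+[0,0,20],e+[0,0,40]])-[150,60]+.4)*5)
E
```

```text
[[324.27   0.   255.87]
 [  0.   324.27 188.71]
 [  0.     0.     1.  ]] [-0.04  0.    0.    0.    0.  ]
tcp,+20,+40up [[384.18 329.34]
 [384.31 351.22]
 [384.48 378.29]]
balls,hubtop [[329.11  86.5 ]
 [292.58 375.82]
 [302.15 254.74]]
[[239.52  28.47]
 [457.45  27.09]]
[[418.86 313.96]
 [417.75 271.29]
 [416.62 227.5 ]]
```

Run:
```python
from h import *
s,R=tool(); p=capture("wrist"); save(p,"wr4",5,(190,200,320,310)); p=capture("side"); save(p,"side4",8,(205,40,275,115)); 
print((proj(p,[s["eef_pos"]])-[205,40]+.4)*8)
```

```text
[[230.5  663.76]]
```

View pics/wr4.png

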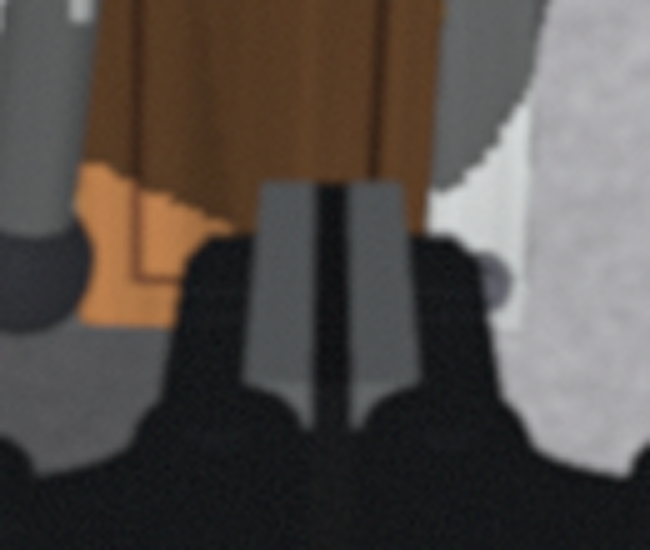

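View pics/side4.png

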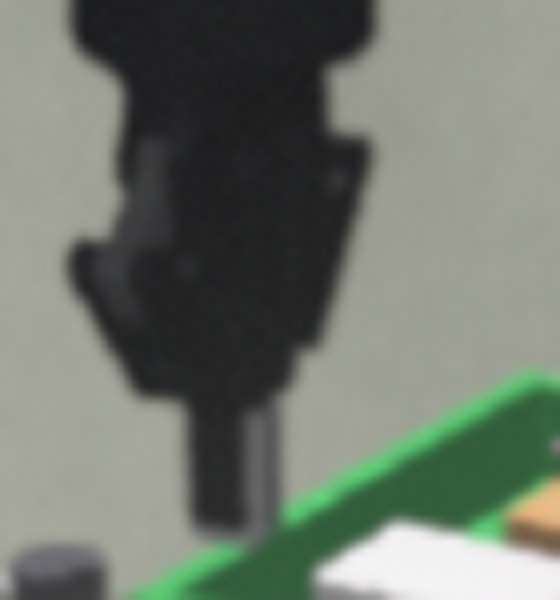

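Call:
{"api": "send_rows", "payload": {
  "rows": "0 0 0 -0.8 0; 0 0 0 -1.6 0; 0 0 0 -2.2 0; 0 0 0.2 -3 0; 0 0 0.4 -3.6 0; 0 0 0.4 -3.6 0"
}}

```text
time_s: 4.2
eef_pos: [612.3, -7.4, 219.5]
ee_rot: [0.55, 0.444, 0.55, -0.444]
force: [0.1, -0.1, 1.0]
grip_width: 0.004
```

Run:
```python
from h import *
s,R=tool(); print(w2c(s["eef_pos"]),s["force"]);p=capture("wrist"); save(p,"wr5",1.5); p=capture("side"); save(p,"side5",5,(150,60,270,180))
```

```text
[-35.45  11.03 219.54] [ 0.07 -0.12  0.99]
```

View pics/wr5.png

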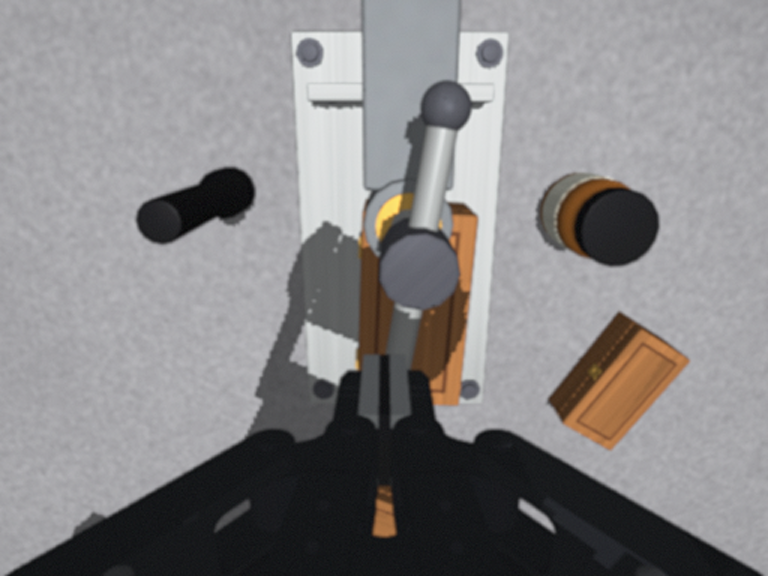

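View pics/side5.png

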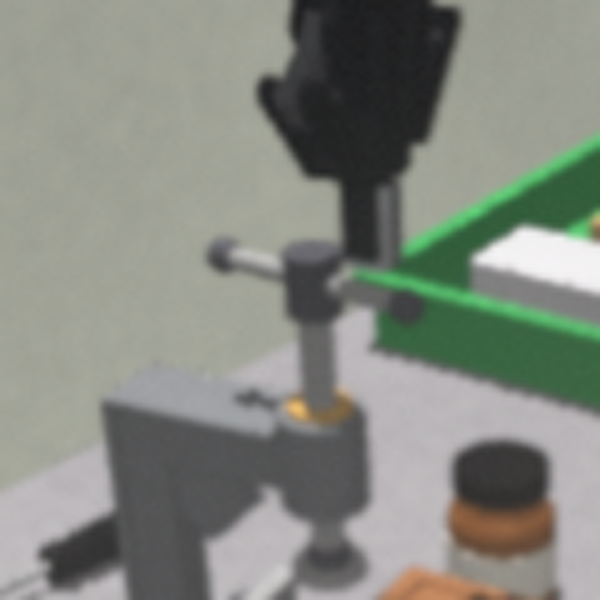

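Run:
```python
from h import *
# at wr4/side4 pose
s,R=tool(); e=np.array([615.99,-44.61,220.11]); 
w=capture("wrist"); s2={"eef_pos":e}; wview(w,s2,R); q=capture("side")
A=[];b=[]
for p,u in((w,(190+262/5-.4,200+183/5-.4)),(q,(205+193/8-.4,40+530/8-.4))):
    o,d=ray(p,[u]); d=d[0]/np.linalg.norm(d[0]); M=np.eye(3)-np.outer(d,d); A.append(M); b.append(M@o)
X,res,_,_=np.linalg.lstsq(np.vstack(A),np.hstack(b),rcond=None); print(X,res,R.T@(X-e))
```

```text
[622.23 -36.71 259.71] [1.5] [-39.6    7.76  -6.42]
```

Run:
```python
from h import *
s,R=tool(); p=s["eef_pos"]; print(p)
T=[c2w(*a) for a in [(-38,-20,220),(-38,-24,205),(-38,-24,190),(-38,-16,190),(-38,-8,190),(-38,0,190),(-37,8,190),(-35,15,190),(-31,22,190),(-26,28,190),(-20,33,190),(-13,37,190)]]
print(rows(T,R,p))
```

```text
[612.25  -8.69 219.43]
0 -0.1 -0.2 3.0 0; 0 1.4 -0.2 3.4 0; 0 2.9 -0.2 3.4 0; 0 2.9 -0.2 2.6 0; 0 2.9 -0.2 1.8 0; 0 2.9 -0.2 1.0 0; 0 2.9 -0.1 0.2 0; 0 2.9 0.1 -0.5 0; 0 2.9 0.5 -1.2 0; 0 2.9 1.0 -1.8 0; 0 2.9 1.6 -2.3 0; 0 2.9 2.3 -2.7 0
```

Call:
{"api": "send_rows", "payload": {
  "rows": "0 -0.1 -0.2 3.4 0; 0 0 -0.2 3.4 0; 0 1.5 -0.2 3.4 0; 0 2.9 -0.2 3.4 0; 0 2.9 -0.2 3.4 0"
}}

```text
time_s: 4.9
eef_pos: [616.5, -41.9, 188.6]
ee_rot: [0.549, 0.444, 0.551, -0.445]
force: [1.4, 0.1, -0.3]
grip_width: 0.004
```

Call:
{"api": "send_rows", "payload": {
  "rows": "0 0 0 -0.8 0; 0 0 0 -1.6 0; 0 0 0 -2.4 0; 0 0 0.1 -3.2 0; 0 0 0.3 -3.9 0; 0 0 0.7 -4.6 0; 0 0 1.2 -5.2 0; 0 0 1.8 -5.7 0; 0 0 2.3 -6 0; 0 0 2.3 -6 0"
}}

```text
time_s: 5.9
eef_pos: [627.8, 22.0, 190.2]
ee_rot: [0.55, 0.444, 0.55, -0.444]
force: [0.8, -0.4, 0.2]
grip_width: 0.003
```

Run:
```python
from h import *
s,R=tool(); print(w2c(s["eef_pos"]),s["force"]);p=capture("wrist"); save(p,"wr6",1); p=capture("side"); save(p,"side6",1.5)
```

```text
[-14.15  36.6  190.22] [ 0.85 -0.37  0.23]
```

View pics/wr6.png

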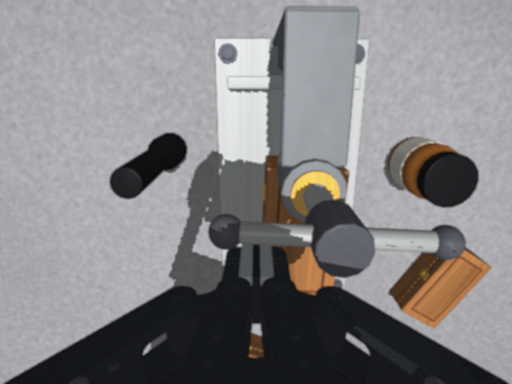

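View pics/side6.png

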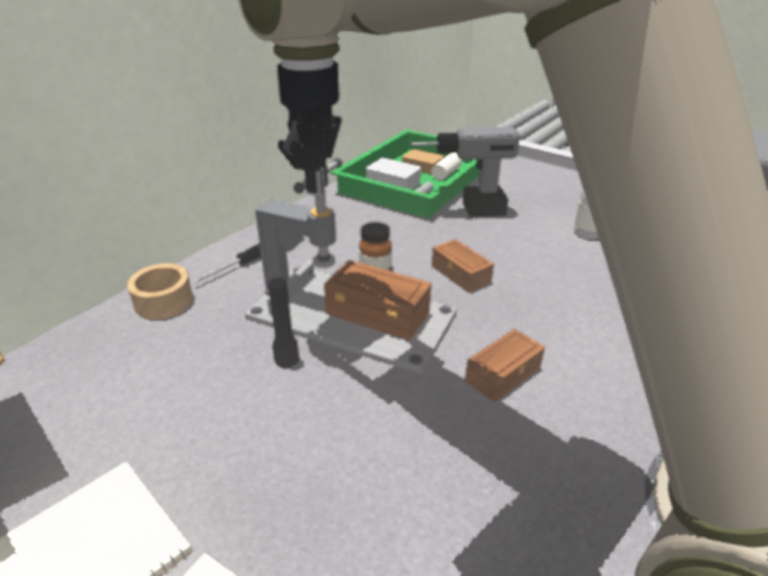

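Run:
```python
from h import *
s,R=tool(); p=s["eef_pos"]; print(p)
T=[c2w(*a) for a in [(-50,36,190),(-90,30,190),(-130,15,190),(-170,0,185),(-195,-8,160),(-197,-8,110),(-197,-8,60),(-197,-8,30),(-197,-8,10)]]
print(rows(T,R,p,grip=.4))
```

```text
[627.44  21.5  190.36]
0.4 0.0 -3.5 0.0 0; 0.4 0.0 -7.5 0.6 0; 0.4 0.0 -11.5 2.1 0; 0.4 0.5 -15.5 3.6 0; 0.4 3.0 -18.0 4.4 0; 0.4 8.0 -18.2 4.4 0; 0.4 13.0 -18.2 4.4 0; 0.4 16.0 -18.2 4.4 0; 0.4 18.0 -18.2 4.4 0
```

Call:
{"api": "send_rows", "payload": {
  "rows": "0 0 -3.5 0 0; 0 0 -7.5 0.6 0; 0.4 0 -11.5 2.1 0; 0.4 0.5 -15.5 3.6 0; 0.4 3 -18 4.4 0; 0.4 7.5 -18.2 4.4 0; 0.4 11 -18.2 4.4 0; 0.4 14 -18.2 4.4 0; 0.4 14 -18.2 4.4 0"
}}

```text
time_s: 6.9
eef_pos: [456.5, -59.2, 47.9]
ee_rot: [0.548, 0.444, 0.552, -0.445]
force: [0.4, -0.2, 0.4]
grip_width: 0.398
```

Run:
```python
from h import *
s,R=tool(); print(w2c(s["eef_pos"]),s["force"],s["joints"]);p=capture("wrist"); save(p,"wr7",1); p=capture("side"); save(p,"side7",4,(170,100,330,250)); print((proj(p,[s["eef_pos"],s["eef_pos"]+[0,0,40]])-[170,100]+.4)*4)
```

```text
[-198.69   -6.94   47.87] [ 0.44 -0.19  0.4 ] [-0.38  0.36  1.86  0.    0.93  0.98]
[[499.   436.52]
 [504.03 378.71]]
```

View pics/wr7.png

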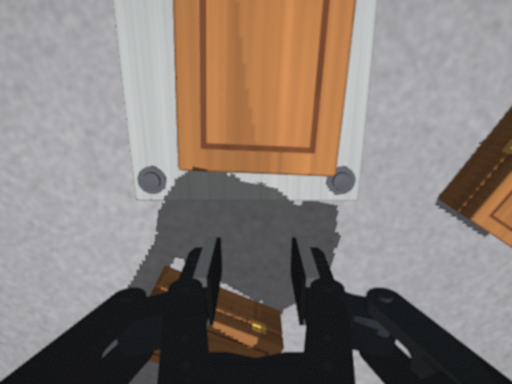

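View pics/side7.png

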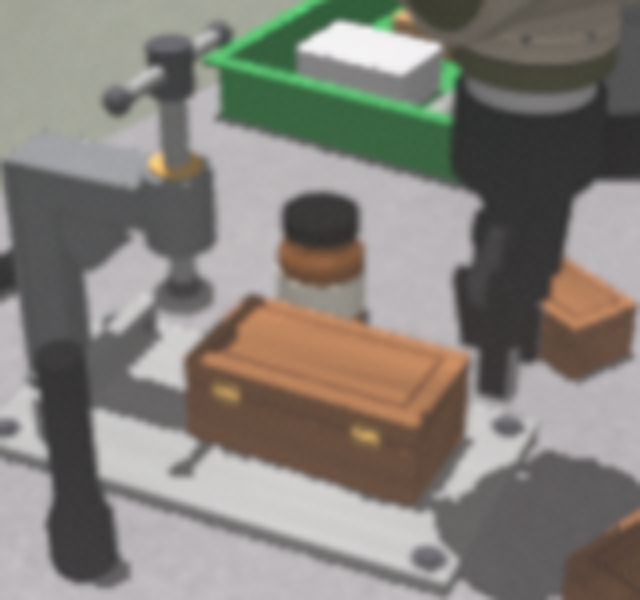

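Call:
{"api": "send_rows", "payload": {
  "rows": "0.4 2 0 0 0; 0.4 4.3 0 0 0; 0.4 4.3 1 0 0; 0.4 4.3 2 0 0; 0.4 4.3 3 0 0; 0.4 4.3 4 0 0; 0.4 4.3 5 0 0; 0.4 4.3 6 0 0; 0.4 4.3 7 0 0; 0.4 4.3 8 0 0; 0.4 4.3 8.6 0 0; 0.4 4.3 8.8 0 0"
}}

```text
time_s: 8.2
eef_pos: [545.4, -41.3, 9.0]
ee_rot: [0.55, 0.444, 0.55, -0.444]
force: [-9.1, -2.0, 8.2]
grip_width: 0.402
```

Run:
```python
from h import *
s,R=tool(); print(w2c(s["eef_pos"]),s["force"]);p=capture("wrist"); save(p,"wr8",1); p=capture("side"); save(p,"side8",4,(150,80,310,230))
```

```text
[-107.97   -8.06    9.02] [-9.09 -2.    8.18]
```

View pics/wr8.png

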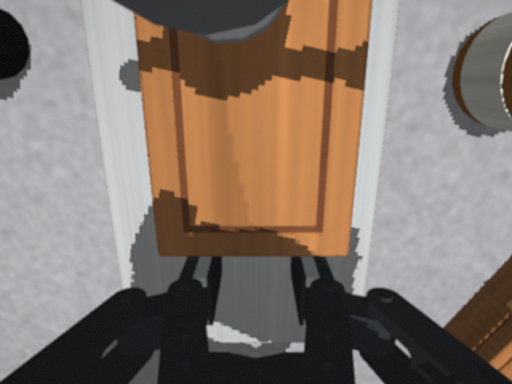

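View pics/side8.png

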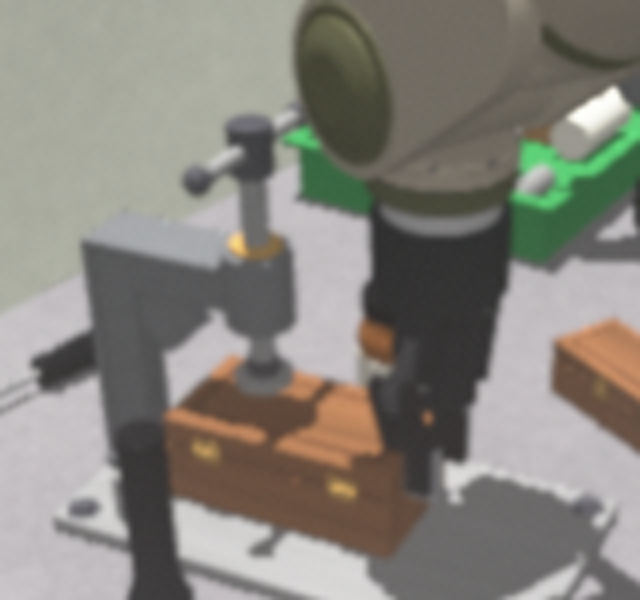

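Run:
```python
from h import *
s,R=tool(); p=wview(capture("wrist"),s,R)
P=onz(p,[(158,256),(350,256)],72); print([w2c(a) for a in P], s["force"])
for n in ("keepsake",): 
  q=capture("side"); print([(w2c(r["location"]),r["confidence"]) for r in nets.spot_point(q,n)])
```

```text
[array([-96.8 ,  32.64,  72.  ]), array([-96.77, -46.77,  72.  ])] [-4.22 -1.12  3.24]
[(array([-176.14, -195.44,    3.2 ]), 0.86), (array([-23.11,  -7.63,  11.6 ]), 0.75), (array([-309.25,   28.19,   -2.7 ]), 0.55), (array([-5.27,  2.15,  3.5 ]), 0.29)]
```

Call:
{"api": "send_rows", "payload": {
  "rows": "0.4 0 0.4 0 0; 0.4 0 0.8 0 0; 0.4 0 1 0 0; 0.4 0 1 0 0"
}}

```text
time_s: 8.85
eef_pos: [552.3, -39.7, 8.2]
ee_rot: [0.549, 0.443, 0.552, -0.446]
force: [-18.4, -4.6, 14.7]
grip_width: 0.4
```

Run:
```python
from h import *
s,R=tool(); print(w2c(s["eef_pos"]),s["force"]);p=capture("wrist"); save(p,"wr9",1)
```

```text
[-100.91   -7.89    8.17] [-18.42  -4.57  14.65]
```

View pics/wr9.png

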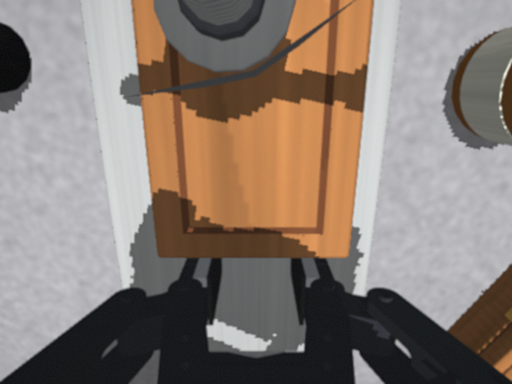

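Run:
```python
from h import *
s,R=tool(); p=s["eef_pos"]
T=[c2w(*a) for a in [(-140,-8,10),(-145,-4,60),(-140,0,110),(-130,5,160),(-115,10,210),(-100,15,235),(-70,25,235),(-40,33,230),(-22,33,220),(-22,33,205),(-22,33,190)]]
print(rows(T,R,p))
```

```text
0 -0.2 -3.9 0.0 0; 0 -5.2 -4.4 -0.4 0; 0 -10.2 -4.0 -0.8 0; 0 -15.2 -3.0 -1.3 0; 0 -20.2 -1.5 -1.8 0; 0 -22.7 -0.0 -2.3 0; 0 -22.7 3.0 -3.3 0; 0 -22.2 6.0 -4.1 0; 0 -21.2 7.8 -4.1 0; 0 -19.7 7.8 -4.1 0; 0 -18.2 7.8 -4.1 0
```

Call:
{"api": "send_rows", "payload": {
  "rows": "0.4 0 -2 0 0; 0.4 -1 -4 0 0; 0.2 -5.5 -4.4 -0.4 0; 0 -10 -4 -0.8 0; 0 -14.5 -3.5 -1 0; 0 -19 -3 -1 0; 0 -22 -3 -1 0; 0 -22 -3 -1 0"
}}

```text
time_s: 9.7
eef_pos: [525.2, -36.0, 232.4]
ee_rot: [0.553, 0.446, 0.547, -0.443]
force: [-0.3, 0.1, -0.9]
grip_width: 0.001
```

Run:
```python
from h import *
s,R=tool(); print(w2c(s["eef_pos"]),s["force"],s["grip_width"]);p=wview(capture("wrist"),s,R); save(p,"wr10",1.5); q=capture("side");save(q,"side10",4,(150,80,310,230))
print(proj(p,[c2w(0,0,253),c2w(0,50,240),c2w(0,-50,240)])*1.5)
```

```text
[-126.63    1.36  232.37] [-0.31  0.07 -0.94] 0.0012907956994764739
[[389.74 -46.51]
 [231.02 -31.65]
 [546.42 -30.68]]
```

View pics/wr10.png

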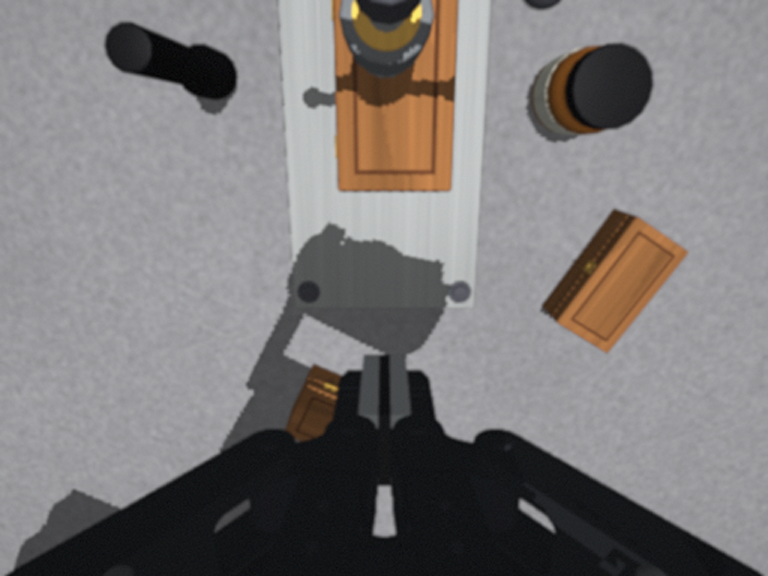

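View pics/side10.png

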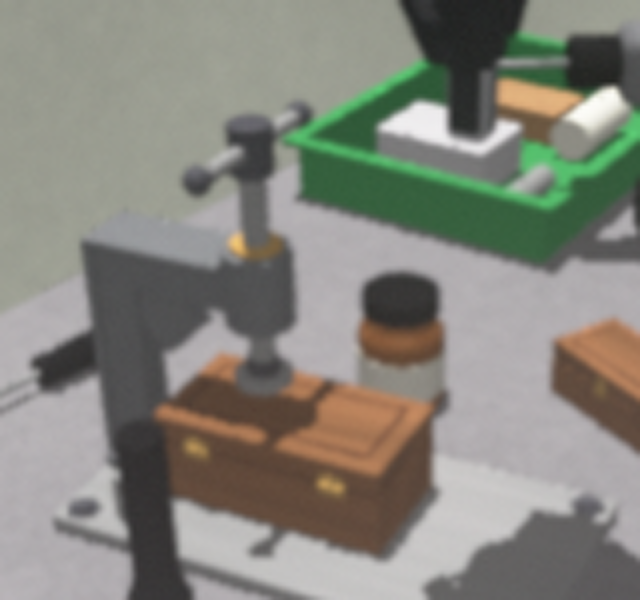

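Run:
```python
from h import *
s,R=tool(); p=wview(capture("wrist"),s,R); q=capture("side")
print([w2c(a) for a in onz(p,[(338/1.5-.2,190/1.5-.2),(452/1.5-.2,190/1.5-.2)],72)])
S=lambda x,y:(150+x/4-.4,80+y/4-.4)
for z in (234,236,238,240,242,244):
    a,b=[w2c(v) for v in onz(q,[S(197,180),S(297,114)],z)]; print(z,a[:2],b[:2],(a+b)[:2]/2,np.linalg.norm(a-b))
```

```text
[array([-92.1 ,  33.76,  72.  ]), array([-92.04, -44.57,  72.  ])]
234 [ 7.26 39.52] [  2.21 -61.  ] [  4.73 -10.74] 100.6481662709543
236 [ 4.82 43.21] [ -0.2  -56.68] [ 2.31 -6.73] 100.0219420309363
238 [ 2.39 46.91] [ -2.6  -52.36] [-0.1  -2.73] 99.39571779091806
240 [-0.04 50.6 ] [ -5.   -48.04] [-2.52  1.28] 98.76949355089992
242 [-2.48 54.3 ] [ -7.4  -43.72] [-4.94  5.29] 98.14326931088175
244 [-4.91 57.99] [ -9.8  -39.41] [-7.36  9.29] 97.51704507086363
```

Run:
```python
from h import *
s,R=tool(); p=s["eef_pos"]; print(R)
T=[c2w(*a) for a in [(-85,30,232),(-45,36,228),(-23,33,220),(-23,33,205),(-23,33,188)]]
print(rows(T,R,p))
def orb(r,phi0,dphi,n,dz):
    f=[phi0-dphi*(i+1)/n for i in range(n)]
    return "; ".join("0 %.2f %.1f %.1f 0"%(dz*(i+1)/n/10, r*(np.cos(a)-np.cos(phi0))/10, -r*(np.sin(a)-np.sin(phi0))/10) for i,a in enumerate(f))
print(orb(38,np.radians(120),2*np.pi,12,6))
```

```text
[[-0.    0.98  0.21]
 [ 0.    0.21 -0.98]
 [-1.   -0.   -0.  ]]
0 -0.6 4.4 -2.8 0; 0 -0.2 8.4 -3.4 0; 0 0.6 10.6 -3.1 0; 0 2.1 10.6 -3.1 0; 0 3.8 10.6 -3.1 0
0 0.05 1.9 -0.5 0; 0 0.10 3.8 0.0 0; 0 0.15 5.2 1.4 0; 0 0.20 5.7 3.3 0; 0 0.25 5.2 5.2 0; 0 0.30 3.8 6.6 0; 0 0.35 1.9 7.1 0; 0 0.40 0.0 6.6 0; 0 0.45 -1.4 5.2 0; 0 0.50 -1.9 3.3 0; 0 0.55 -1.4 1.4 0; 0 0.60 0.0 -0.0 0
```

Call:
{"api": "send_rows", "payload": {
  "rows": "0 -0.6 4.4 -2.8 0; 0 -0.2 8.4 -3.2 0; 0 0.6 10.9 -3.2 0; 0 2.2 10.9 -3.2 0; 0 4.3 10.9 -3.2 0; 0 4.3 10.9 -3.2 0"
}}

```text
time_s: 10.5
eef_pos: [621.3, 18.7, 180.3]
ee_rot: [0.548, 0.443, 0.552, -0.446]
force: [0.6, -0.8, 0.5]
grip_width: 0.001
```

Call:
{"api": "send_rows", "payload": {
  "rows": "0 0.05 1.9 -0.5 0; 0 0.1 3.8 0 0; 0 0.15 5.2 1.4 0; 0 0.2 5.7 3.3 0; 0 0.25 5.2 5.2 0; 0 0.3 3.8 6.6 0"
}}

```text
time_s: 11.1
eef_pos: [673.9, -39.4, 181.1]
ee_rot: [0.55, 0.445, 0.55, -0.444]
force: [0.7, 0.2, 0.1]
grip_width: 0.002
```

Run:
```python
from h import *
s,R=tool(); print(w2c(s["eef_pos"]),s["force"],s["joints"]);p=capture("wrist"); save(p,"wr11",1); q=capture("side");save(q,"side11",4,(150,80,310,230))
```

```text
[ 18.08 -33.09 181.08] [0.66 0.21 0.09] [-0.23  0.67  0.98  0.    1.49  1.13]
```

View pics/wr11.png

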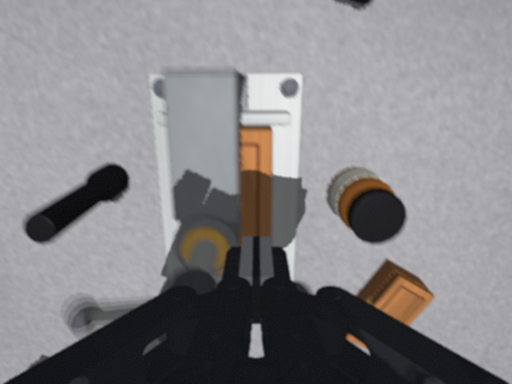

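View pics/side11.png

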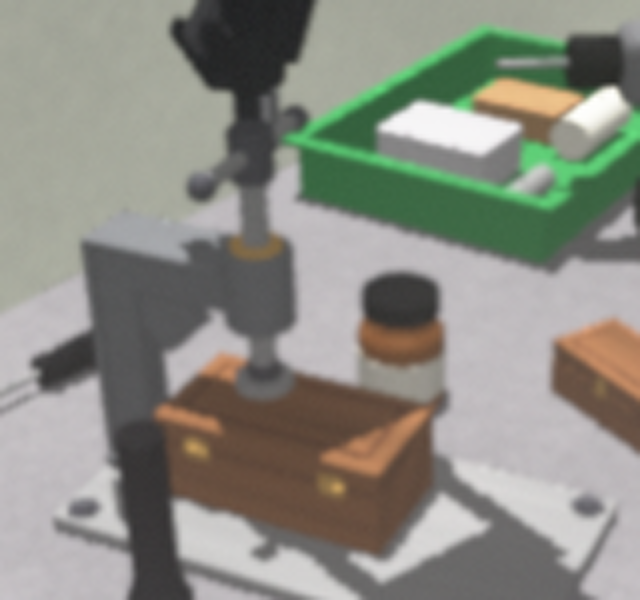

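Call:
{"api": "send_rows", "payload": {
  "rows": "0 0 -1.9 0.5 0; 0 0 -3.8 0 0; 0 0.1 -5.2 -1.4 0; 0 0.1 -5.7 -3.3 0; 0 0.2 -5.2 -5.2 0; 0 0.2 -3.8 -6.6 0; 0 0.2 -1.9 -7.1 0; 0 0.3 0 -6.6 0; 0 0.3 1.4 -5.2 0; 0 0.4 1.9 -3.3 0; 0 0.4 1.4 -1.4 0; 0 0.4 0 0 0"
}}

```text
time_s: 12.4
eef_pos: [673.9, -39.1, 177.1]
ee_rot: [0.55, 0.445, 0.55, -0.444]
force: [0.7, 0.8, -0.7]
grip_width: 0.0
```

Run:
```python
from h import *
s,R=tool(); print(w2c(s["eef_pos"]),s["force"]);q=capture("side");save(q,"side12",4,(150,80,310,230))
```

```text
[ 18.1  -32.83 177.15] [ 0.7   0.82 -0.66]
```

View pics/side12.png

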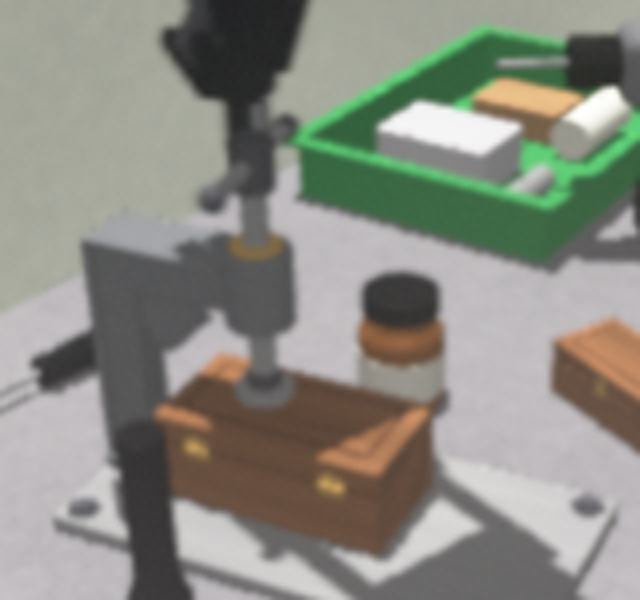

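Call:
{"api": "send_rows", "payload": {
  "rows": "0 0 -1.9 0.5 0; 0 0.1 -3.8 0 0; 0 0.1 -5.2 -1.4 0; 0 0.2 -5.7 -3.3 0; 0 0.2 -5.2 -5.2 0; 0 0.3 -3.8 -6.6 0; 0 0.3 -1.9 -7.1 0; 0 0.4 0 -6.6 0; 0 0.4 1.4 -5.2 0; 0 0.5 1.9 -3.3 0; 0 0.5 1.4 -1.4 0; 0 0.5 0 0 0"
}}

```text
time_s: 13.65
eef_pos: [673.7, -39.4, 172.3]
ee_rot: [0.55, 0.445, 0.55, -0.444]
force: [1.5, 2.2, -0.7]
grip_width: 0.0
```

Run:
```python
from h import *
s,R=tool(); print(w2c(s["eef_pos"]),s["force"]);q=capture("side");save(q,"side13",5,(170,90,280,200))
```

```text
[ 17.88 -33.11 172.27] [ 1.49  2.24 -0.74]
```

View pics/side13.png

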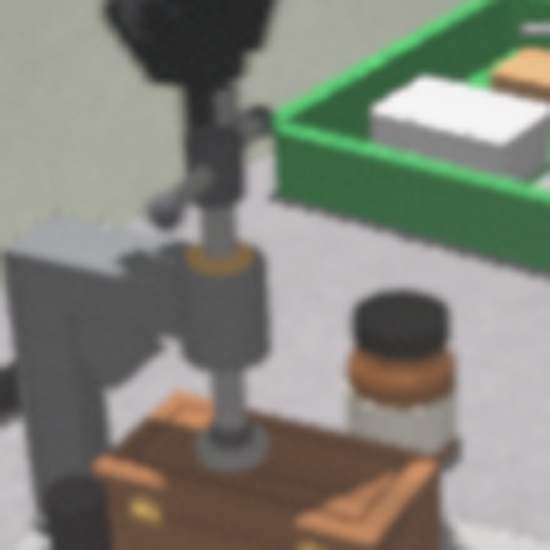

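Call:
{"api": "send_rows", "payload": {
  "rows": "0 0 -0.95 0.3 0; 0 0 -1.9 0.5 0; 0 0 -1.9 0.5 0; 0 0 -1.9 0.5 0"
}}

```text
time_s: 14.1
eef_pos: [656.2, -47.2, 173.1]
ee_rot: [0.55, 0.445, 0.55, -0.445]
force: [0.6, -0.2, -0.5]
grip_width: -0.0
```

```bash
cat > f.py <<'E'
from h import *
s,R=tool(); P=w2c(s["eef_pos"]); f=s["force"]; c,sn=np.cos(YAW),np.sin(YAW)
fc=np.array([c*f[0]+sn*f[1],-sn*f[0]+c*f[1]]); phi=np.arctan2(P[1],P[0]); 
t=np.array([np.sin(phi),-np.cos(phi)]); er=np.array([np.cos(phi),np.sin(phi)])
print("t",s["time_s"],P,"phi",np.degrees(phi),"r",np.hypot(*P[:2]),"Ftan",-fc@t,"Frad",fc@er,"Fz",f[2],"moment Nm",-(P[0]*fc[1]-P[1]*fc[0])/1000)
E
python3 f.py
```

```text
t 14.1 [ -0.83 -37.06 173.12] phi -91.28747573473136 r 37.07090929570072 Ftan 0.4969023920406667 Frad 0.34345887934643643 Fz -0.47551569528105425 moment Nm -0.01842062350415628
```

Call:
{"api": "send_rows", "payload": {
  "rows": "0 0 -1 -0.1 0; 0 0 -1.9 -0.5 0; 0 0 -2.7 -1.1 0; 0 0 -3.3 -1.9 0"
}}

```text
time_s: 14.5
eef_pos: [620.0, -35.4, 172.7]
ee_rot: [0.55, 0.445, 0.55, -0.445]
force: [2.0, -0.0, -0.0]
grip_width: 0.001
```

```bash
python3 f.py
```

```text
t 14.5 [-33.79 -17.92 172.7 ] phi -152.0565286103503 r 38.245410078727154 Ftan 1.3298212826655238 Frad -1.560051696169739 Fz -0.03521248919577216 moment Nm -0.0508595602869619
```

Call:
{"api": "send_rows", "payload": {
  "rows": "0 0 -0.4 -0.9 0; 0 0 -0.5 -1.9 0; 0 0 -0.4 -2.9 0; 0 0.1 0 -3.8 0"
}}

```text
time_s: 14.9
eef_pos: [612.1, 2.8, 171.7]
ee_rot: [0.55, 0.444, 0.55, -0.444]
force: [0.5, -1.8, 0.1]
grip_width: 0.0
```

```bash
python3 f.py
```

```text
t 14.9 [-33.56  21.09 171.68] phi 147.8535213373234 r 39.634328628922276 Ftan 1.5411851547417794 Frad -1.1267460425271794 Fz 0.06137931553472861 moment Nm -0.06108383890105212
```

Call:
{"api": "send_rows", "payload": {
  "rows": "0 0 0.6 -0.8 0; 0 0 1.4 -1.4 0; 0 0 2.3 -1.8 0; 0 0.1 3.3 -1.9 0"
}}

```text
time_s: 15.3
eef_pos: [640.9, 28.3, 170.4]
ee_rot: [0.55, 0.444, 0.55, -0.444]
force: [-0.9, -0.9, 0.1]
grip_width: 0.001
```

```bash
python3 f.py
python3 - <<'E'
from h import *
q=capture("side");save(q,"side14",5,(170,90,280,200))
E
```

```text
t 15.3 [ -0.07  39.98 170.41] phi 90.10060043278725 r 39.980557201542716 Ftan 1.0959656283756976 Frad -0.6503921921993076 Fz 0.06259732267943657 moment Nm -0.04381731649619929
```

View pics/side14.png

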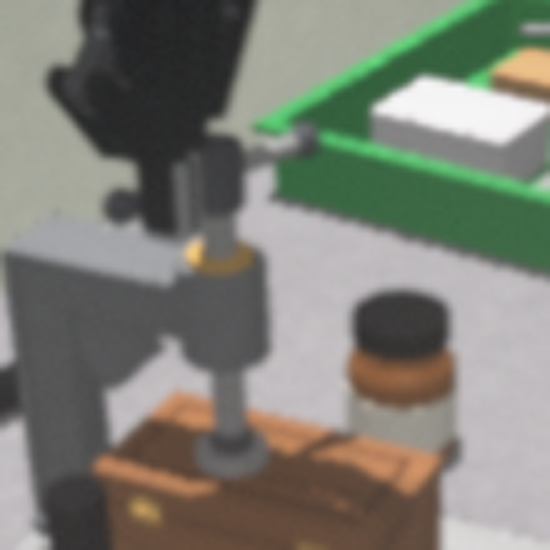

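Call:
{"api": "send_rows", "payload": {
  "rows": "0 0 1 0.3 0; 0 0.1 1.9 0.7 0; 0 0.1 2.7 1.3 0; 0 0.1 3.3 2.1 0; 0 0.2 3.7 3 0; 0 0.2 3.8 4 0"
}}

```text
time_s: 15.95
eef_pos: [686.2, -3.8, 167.9]
ee_rot: [0.55, 0.444, 0.55, -0.444]
force: [-0.5, 1.4, -0.2]
grip_width: 0.001
```

```bash
python3 f.py
```

```text
t 15.95 [ 37.52  -0.85 167.91] phi -1.2958997100181722 r 37.531812539588124 Ftan 1.4646716100657566 Frad -0.206343847880615 Fz -0.24333371093963285 moment Nm -0.054971780301044694
```

Call:
{"api": "send_rows", "payload": {
  "rows": "0 0 -0.1 1 0; 0 0 -0.5 1.9 0; 0 0.1 -1.1 2.7 0"
}}

```text
time_s: 16.25
eef_pos: [680.8, -33.3, 167.6]
ee_rot: [0.55, 0.445, 0.55, -0.444]
force: [0.7, 4.2, 0.1]
grip_width: 0.001
```

```bash
python3 f.py
```

```text
t 16.25 [ 26.05 -28.59 167.61] phi -47.66099924143605 r 38.67557984978765 Ftan 3.832952620942185 Frad -1.8560697126398653 Fz 0.09651017306553333 moment Nm -0.14824166515170234
```

Call:
{"api": "send_rows", "payload": {
  "rows": "0 0 -0.7 0.4 0; 0 0 -1.6 0.8 0; 0 0 -2.6 0.9 0"
}}

```text
time_s: 16.55
eef_pos: [657.4, -47.1, 167.9]
ee_rot: [0.551, 0.445, 0.549, -0.444]
force: [7.2, 3.0, 0.8]
grip_width: 0.0
```

```bash
python3 f.py
```

```text
t 16.55 [  0.36 -37.23 167.93] phi -89.44679292934195 r 37.23348402671304 Ftan 7.647464802777921 Frad -1.3589544271093532 Fz 0.8499912081640015 moment Nm -0.2847417585790819
```

Call:
{"api": "send_rows", "payload": {
  "rows": "0 0 -0.7 0 0; 0 0 -1.4 -0.1 0; 0 0 -1.4 -0.1 0"
}}

```text
time_s: 16.85
eef_pos: [643.5, -49.9, 168.8]
ee_rot: [0.551, 0.445, 0.548, -0.444]
force: [3.9, -1.5, 1.0]
grip_width: -0.002
```

```bash
python3 f.py
```

```text
t 16.85 [-13.82 -36.98 168.8 ] phi -110.48902922952244 r 39.481946794931325 Ftan 4.049038514612666 Frad 0.9561848101303421 Fz 1.0379603692057757 moment Nm -0.15986392320456502
```

Call:
{"api": "send_rows", "payload": {
  "rows": "0 0 0.8 0.3 0; 0 0 1.2 0.8 0; 0 -4 1.2 1 0; 0 -8 1 1 0; 0 -11 -3 1 0; 0 -11 -8 2 0; 0 -11 -13 4 0; 0 -11 -18 8 0; 0 -11 -22 12 0; 0 -11 -26 16 0; 0 -11 -28 20 0; 0 -11 -28 20 0"
}}

```text
time_s: 18.05
eef_pos: [409.1, -306.2, 277.5]
ee_rot: [0.549, 0.445, 0.549, -0.446]
force: [0.8, 1.0, -0.5]
grip_width: -0.004
```

Run:
```python
from h import *
s,R=tool(); print(s["eef_pos"],s["force"])
q=capture("side");save(q,"side20",5,(150,90,280,210)); p=capture("top"); save(p,"top20",5,(225,85,335,245))
for n in ("keepsake","bar_hub","torch","jar","pad_face","bar_end_a"):
  for c in (q,p): print(n,[(np.array(r["location"]),w2c(r["location"]),r["confidence"]) for r in nets.spot_point(c,n)][:2])
```

```text
[ 409.13 -306.16  277.52] [ 0.8   0.98 -0.49]
keepsake [(array([ 519.9, -237.8,    2.6]), array([-174.07, -194.86,    2.6 ]), 0.95), (array([631.9, -22.9,  13.4]), array([-19.55,  -8.19,  13.4 ]), 0.64)]
keepsake [(array([341. , -41.8,   1.6]), array([-307.96,   34.26,    1.6 ]), 0.78), (array([637.1, -17.6,  10.3]), array([-13.35,  -4.09,  10.3 ]), 0.7)]
bar_hub [(array([648.9, -11.2, 219.2]), array([ -0.47,  -0.31, 219.2 ]), 0.83)]
bar_hub [(array([649.6, -11.4, 223.1]), array([  0.17,  -0.65, 223.1 ]), 0.57)]
torch [(array([616.5, 121.1,   1.6]), array([ -4.45, 135.84,   1.6 ]), 0.78)]
torch [(array([613.8, 120.9,  -2.7]), array([ -7.13, 136.21,  -2.7 ]), 0.81)]
jar [(array([ 653.8, -160.2,    2.9]), array([ -26.89, -147.03,    2.9 ]), 0.73)]
jar [(array([ 661.4, -156.8,    0.5]), array([ -18.75, -145.3 ,    0.5 ]), 0.79)]
pad_face [(array([645.3,  -7.5,  65.3]), array([-3.22,  4.06, 65.3 ]), 0.51)]
pad_face [(array([650.9, -12.7,  70.3]), array([ 1.17, -2.19, 70.3 ]), 0.59)]
bar_end_a [(array([679.2,  30. , 220.6]), array([ 37.78,  33.63, 220.6 ]), 0.76)]
bar_end_a [(array([676.7,  31.2, 221.7]), array([ 35.59,  35.33, 221.7 ]), 0.78)]
```

View pics/side20.png

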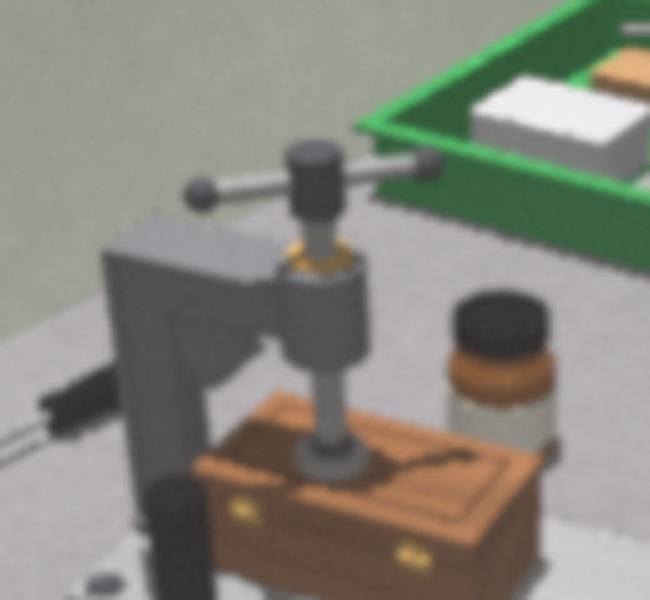

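View pics/top20.png

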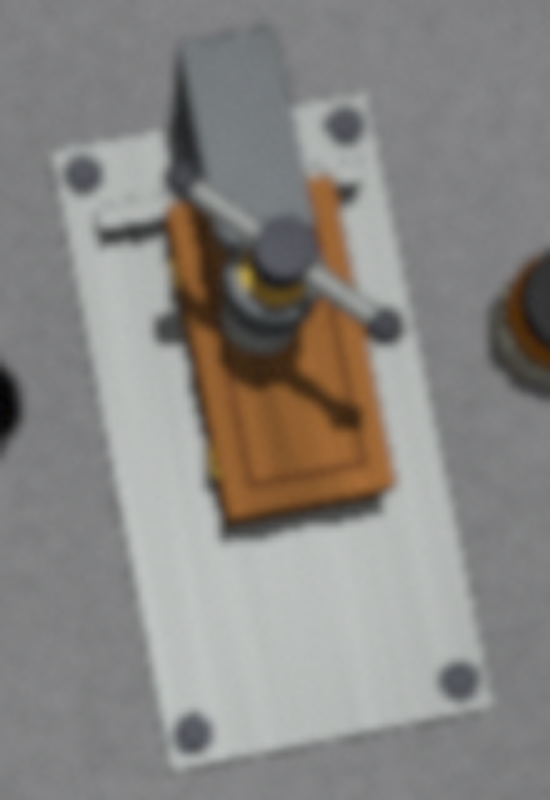

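Run:
```python
from h import *
s,R=tool(); p=s["eef_pos"]
T=[c2w(*a) for a in [(-7,-40,270),(-7,-40,168)]+[(38*np.cos(np.radians(f)),38*np.sin(np.radians(f)),168) for f in (-110,-120,-130,-140,-150)]]
print(rows(T,R,p))
print(rows(T[2:],R,T[1]))
```

```text
0 0.7 28.7 -19.6 0; 0 10.9 28.7 -19.6 0; 0 10.9 28.1 -20.0 0; 0 10.9 27.5 -20.3 0; 0 10.9 26.9 -20.7 0; 0 10.9 26.5 -21.1 0; 0 10.9 26.1 -21.7 0
0 -0.0 -0.6 -0.4 0; 0 -0.0 -1.2 -0.7 0; 0 -0.0 -1.7 -1.1 0; 0 -0.0 -2.2 -1.6 0; 0 -0.0 -2.6 -2.1 0
```

Call:
{"api": "send_rows", "payload": {
  "rows": "0 0 4 -3 0; 0 0 8 -6 0; 0 0 12 -9 0; 0 0 16 -12 0; 0 0 20 -15 0; 0 0 24 -17.5 0; 0 0.7 28.7 -19.6 0; 0 1 28.7 -19.6 0; 0 5 28.7 -19.6 0; 0 9 28.7 -19.6 0; 0 10.9 28.7 -19.6 0; 0 10.9 28.7 -19.6 0"
}}

```text
time_s: 19.95
eef_pos: [649.5, -51.3, 165.6]
ee_rot: [0.548, 0.444, 0.552, -0.445]
force: [-0.5, -0.3, -0.1]
grip_width: 0.001
```

```bash
python3 f.py
```

```text
t 19.95 [ -8.32 -39.62 165.56] phi -101.86005591262698 r 40.47962742122321 Ftan -0.4732876534905686 Frad 0.3000123805059005 Fz -0.13333675748162643 moment Nm 0.019158507876363213
```

Go to φ=-130 and read the force while it is moving.

Call:
{"api": "send_rows", "payload": {
  "rows": "0 0 -0.5 -0.3 0; 0 0 -1 -0.6 0; 0 0 -1.4 -0.9 0; 0 0 -1.7 -1.1 0"
}}

```text
time_s: 20.35
eef_pos: [633.6, -44.9, 170.9]
ee_rot: [0.552, 0.446, 0.547, -0.444]
force: [7.5, -3.3, -0.8]
grip_width: -0.002
```

```bash
python3 f.py
```

```text
t 20.35 [-22.5  -30.01 170.9 ] phi -126.86609092620473 r 37.50738700236792 Ftan 8.239991012337478 Frad -0.13797748126153014 Fz -0.8432545087975482 moment Nm -0.3090605317957752
```

Call:
{"api": "send_rows", "payload": {
  "rows": "0 0 -0.5 -0.5 0; 0 0 -0.8 -0.8 0; 0 0 -0.8 -0.8 0"
}}

```text
time_s: 20.65
eef_pos: [623.9, -39.0, 171.5]
ee_rot: [0.552, 0.445, 0.547, -0.444]
force: [3.8, -4.2, 1.5]
grip_width: -0.003
```

```bash
python3 f.py
```

```text
t 20.65 [-30.74 -22.25 171.5 ] phi -144.09962143827042 r 37.94308017288494 Ftan 5.688736606249135 Frad 0.5924232602140599 Fz 1.4811212099927868 moment Nm -0.21584818913333628
```

Call:
{"api": "send_rows", "payload": {
  "rows": "0 0 0.6 0.7 0; 0 0 1 1.4 0; 0 -4 1.2 1.6 0; 0 -8 1 1.6 0; 0 -11 -3 1.6 0; 0 -11 -8 2 0; 0 -11 -13 4 0; 0 -11 -17 8 0; 0 -11 -21 12 0; 0 -11 -24 16 0; 0 -11 -26 19 0; 0 -11 -26 19 0"
}}

```text
time_s: 21.85
eef_pos: [406.0, -282.7, 278.5]
ee_rot: [0.549, 0.446, 0.549, -0.446]
force: [0.2, 0.3, -0.3]
grip_width: -0.0
```

Run:
```python
from h import *
s,R=tool(); print(s["eef_pos"],s["force"])
q=capture("side"); p=capture("top"); save(p,"top21",5,(225,85,335,245))
for n in ("keepsake","bar_hub","bar_end_a","torch","jar"):
  for c in (q,p): print(n,[(np.array(r["location"]),w2c(r["location"]),r["confidence"]) for r in nets.spot_point(c,n)][:2])
```

```text
[ 406.04 -282.69  278.49] [ 0.19  0.33 -0.28]
keepsake [(array([341. , -47.5,  -0.4]), array([-309.15,   28.68,   -0.4 ]), 0.75), (array([ 519.7, -238.1,    2.3]), array([-174.33, -195.12,    2.3 ]), 0.72)]
keepsake [(array([636.7, -20.2,  10.9]), array([-14.29,  -6.55,  10.9 ]), 0.77), (array([342.9, -43.2,   1.6]), array([-306.39,   32.49,    1.6 ]), 0.76)]
bar_hub [(array([649. , -15.1, 219.3]), array([ -1.19,  -4.14, 219.3 ]), 0.81), (array([646.3, -12. ,  66.4]), array([-3.18, -0.55, 66.4 ]), 0.29)]
bar_hub [(array([648.5, -12.1, 223.8]), array([ -1.05,  -1.1 , 223.8 ]), 0.87)]
bar_end_a [(array([692.9,   9.8, 219.9]), array([ 46.95,  11.01, 219.9 ]), 0.92), (array([ 654.8, -160.7,    0.4]), array([ -26.02, -147.73,    0.4 ]), 0.75)]
bar_end_a [(array([698.5,   8.6, 220.1]), array([ 52.17,   8.67, 220.1 ]), 0.73)]
torch [(array([614.1, 120.8,  -0.4]), array([ -6.86, 136.05,  -0.4 ]), 0.94)]
torch [(array([612.2, 124.1,  -0.1]), array([ -8.02, 139.68,  -0.1 ]), 0.7)]
jar [(array([ 652.9, -162. ,    1.1]), array([ -28.15, -148.6 ,    1.1 ]), 0.98)]
jar [(array([ 662.6, -156.5,   -3.7]), array([ -17.51, -145.25,   -3.7 ]), 0.96), (array([613.5, 122.4,   2.4]), array([ -7.11, 137.74,   2.4 ]), 0.57)]
```

View pics/top21.png

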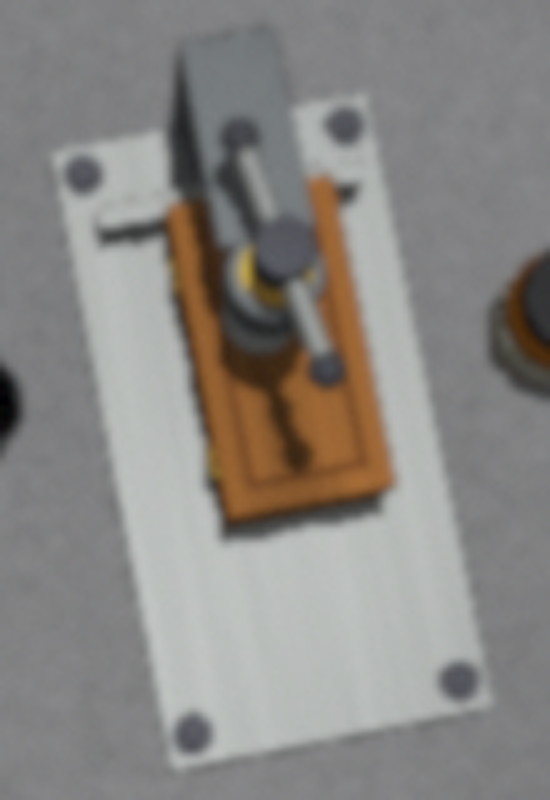

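```bash
python3 -c "
from rig import workorder
print(workorder.finish_job())"
```

```text
the job is handed in; nothing more can be done
None
```

The box is clamped and the job is handed in, at about 22 s of the 72 s allowed; the hand-in reports no verdict.

**What I did:**
1. I turned the T-bar a quarter turn out of the way with the closed fingers, because the moves could not tilt the hand as the notes suggested.
2. I pushed the box along the bed, with the fingers partly open, until it met the stop rail.
3. I turned the T-bar clockwise about 3.7 more turns until the pad met the lid. I backed off to look, then went back and snugged it a little further.
4. I withdrew the hand, leaving the T-bar free.

**Last checks:**
- **Box:** the networks put its origin at clamp x of about -14 mm, where flush is -15, and about 7 mm off the centre line. It looks square and the whole pad is on the lid.
- **Squeeze:** I only have estimates, and they differ. The bar's angle gives about 82 N. The force on the fingers gives about 93 N during the last turn, so perhaps 105 N after the final few degrees. Both are within 40 to 250 N.
- **Torch and jar:** both are where they started, within the networks' error. The two cameras put the jar about 10 mm apart, but each agrees with its own earlier reading.

**What disagreed:** the visible fingertips sit about 38 mm behind the reported TCP. My first push on the T-bar passed harmlessly over it, and I allowed for the offset after that. The starting height of the T-bar left a half-turn doubt about how far it had to go. The force I felt when the pad touched the lid settled that.

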